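Park the spring plunger and run the sifting tray out

TASK

Unlock the black sifting tray: pull its spring plunger knob up, feeling gently for the top of its travel without yanking it against the stop, twist it clockwise into its rest notch and let go, so that it stays up by itself. Only then slide the tray by its upright tab gently all the way along the base until it rests against the rubber end stop, and let go. Never force the tray against the pin, and leave the other things where they are.

Things in the scene. Friction and masses are not known exactly. Their poses are not given: they have to be found in the camera images.
- station: Fixed aluminium base plate, 250 (x, from -125 to 125) by 460 (y, from -220 to 240) by 12 mm; origin on the table, z up. The tray runs on it along +y. A grey bracket at its +x edge carries the plunger, whose upright axis is at x = 96, y = 0 mm. A small brush lies along the -x edge, a small jar stands near the +y end.
- knob_grip (a point): Grip point of the plunger's knob, a grey bar 46 mm long (this frame's x), 14 mm wide (y), 22 mm high, turning about this z (up); grip across the 14 mm. On the plunger's axis, 7 mm below the knob's top, 123 mm above the table with the plunger down; it rises with it. At start the bar lies along the station's x within 0.2 rad.
- bracket_top (a point): Middle of the bracket's top on the plunger's axis, 78 mm above the table; bracket 44 mm wide (y), x from 80 to 128 mm of the station. On it a steel collar, 33 mm wide, screwed out by an unknown amount e of 0 to 10 mm: its rim is 12 mm + e above this point. It has a slot (plunger down) and a V-shaped rest notch for the knob's cross key, mostly hidden under the knob.
- plunger (a joint): Height of the plunger, m: 0 down, its pin 7 mm deep in the tray's flange. Spring: 10 N down at 0, plus 0.2 N/mm. The knob turns only when up by 13 mm + e (e: 0 to 10 mm, differs each time, to be felt). At 15 mm + e a rubber stop ends the travel (gives 1 mm per 20 N; over 20 N on it, beyond the spring's pull, is too much). In the rest notch it stays at 10 mm + e.
- plunger_knob (a joint): Turn of the knob, rad, growing clockwise seen from above: 0 (play 0.1) while the cross key is in the slot; rest notch (V, 4.5 mm deep, 45 degree flanks) centred at 1.31 (75 degrees). From 0.4 to 0.9 the key would sit on the flat rim: no safe rest. Let down within 0.15 of 1.31, the spring centres it in the notch.
- tray_grip (a point): Grip point of the tray's tab: an upright black plate 40 mm (x) by 10 mm (y) at the tray's -y end, standing 50 mm above the tray's rim; grip across the 10 mm. The point is 12 mm below its top, 100 mm above the table; axes as the station's; at the start at x = -20, y = -145 mm of the station. The tray is 150 by 200 mm, its rim 62 mm above the table.
- end_stop (a point): Face of the rubber button that ends the tray's travel, 46 mm above the table, at x = -50, y = 160 mm of the station, on a grey block 30 by 16 mm behind it. It gives about 1 mm per 9 N; over 20 N on it is too much.
- tray (a joint): Travel of the tray, m, along the station's +y: 0 at the start, locked by the pin (1 mm play; over 20 N against the pin is too much), 0.100 where it meets the rubber stop. It drags with about 2 N and stays where it is left.

How it is judged:
On the way, in this order (a step that is already met when the one before it is completed fails the run):
1. the plunger is up in its rest notch and let go, the tray still in place (value of joint plunger above 0.009 m and value of joint plunger_knob between 1.17 and 1.45 rad and contact force between the fingers and plunger below 0.3 N and value of joint tray below 0.01 m), for 0.2 s.
2. the tray is at its end stop (value of joint tray above 0.094 m), for 0.2 s.
At the end, for the whole second after the job is handed in: The plunger stands up in its rest notch by itself (up by more than 9 mm, knob turned 1.17 to 1.45 rad), and the tray rests within 6 mm of its end stop (travel more than 94 mm), both let go (value of joint plunger above 0.009 m and value of joint plunger_knob between 1.17 and 1.45 rad and value of joint tray above 0.094 m and velocity of joint tray between -0.01 and 0.01 m/s); the robot touches nothing.
It fails at once if the plunger was yanked against its rubber top stop with more than 20 N (contact force between plunger and plunger_stop above 20 N).
It fails at once if the tray was forced against the locking pin with more than 20 N (contact force between plunger and tray above 20 N).
It fails at once if the tray was rammed against its end stop with more than 20 N (contact force between tray and tray_stop above 20 N).
It fails at once if another thing was pushed away (distance of any of red_cup, paper_roll, spray_bottle, scoop_bowl, screwdriver, brush, jar from where it was at the start of the episode above 0.03 m).
It also fails if it takes over 66 s, if anything falls off the work surface, if the arm or the gripper's body presses on something with over 40 N, if the wrist force passes 120 N, or if a joint passes its speed limit or range.

ROBOT

A 6-joint arm with a two-finger parallel gripper is mounted at the origin on the work surface. World frame = base frame: x ahead of the robot, y to its left, z up, the work surface at z = 0. Lengths are in m, angles in rad, forces in N, time in s.
With the tool pointing down it reaches from about 0.3 to 0.875 m from the base axis. Payload 6.4 kg.
Tool frame: the origin (TCP) lies at the very end of the fingers, on their centre line; the grasp point (between the pads) lies 19 mm behind it; x points along the fingers, y is the direction in which the jaws open and shut, and the axes are right-handed (so a half turn about x gives the same grasp; the last joint's range is limited). The gripper opens to 85 mm and grips with 20 to 120 N. Pads are 22 mm wide; open, the fingers measure 114 mm over their backs; the gripper's body (76 mm by 85 mm) begins 54 mm behind the grasp point. The pads swing forward as they close: fully open they stand 13 mm farther back than shut.
Start: joints at [1.058, 0.181, 1.607, -0, 1.354, -0.206], TCP at [0.174, 0.548, 0.192] pointing down, gripper open.
Joint ranges: [-2.99, 2.99], [-0.89, 2.07], [0.3, 2.58], [-1.14, 4.28], [0, 2.63], [-3.12, 3.12]. Speed limits (rad/s): [2.57, 2.57, 3.01, 3.14, 3.14, 3.14].

INTERFACE

Orientations are given as a unit quaternion [w, x, y, z].
In Python, from bench import status, optics, hand_in gives the robot as it stands. The module is installed in compiled form; this text tells all that it offers.
- The arm moves only by the shell command python3 -m jog 'ROWS'. ROWS is JSON, one flat list of numbers, 5 for each row, row after row: the shift along the tool's x, y, z in mm, then the turn about the tool's x in degrees, then the opening in per cent of the stroke, from 0 (shut) to 100 (fully open). In form: [tx, ty, tz, yaw, gripper, tx, ty, tz, yaw, gripper, ...]. A call has exactly 5 rows; each row is the pose to reach, as a shift and turn from the pose commanded when the call began, along the tool's axes at that moment; what a row does not reach only later rows make up. A row lasts 1/10 s, in which the tool goes at most 50 mm and 8.59 degrees, less where a joint would pass 70% of its speed; a pose out of reach is approached as far as the arm can. A call with a gripper value outside its range is refused whole. The fingers move at their own pace and stop on an object; the grip force is fixed at half the most. Time passes only in rows, so rows that repeat a pose let the fingers close, or fill a call up. It gives the time, the measured TCP pose, the force and the opening at its end, in the units of the state.
- status.get_obs(): the state, without advancing time (a new reading comes with each control period).
- optics.camera(name): name is "scene" or "top" or "wrist"; returns the picture (420x560x3 uint8, red, green, blue); there is no depth.
- optics.get_calibration(name): a dict with "vertical_fov" (degrees; the focal length in pixels is half the picture's height over the tangent of half this angle, whatever the lens; pixels are square), "cx", "cy" (the principal point, pixels), "extrinsics" (4x4, takes a point from camera to world coordinates). Camera axes: x right, y up, looking along -z (the intrinsics and any distortion apply to the point x, -y, -z); pixel columns grow to the right and rows downward; lengths in m; the calibration is good to about 2 mm. A picture is of the moment at which its call begins: read the wrist's pose just before it. get_calibration takes no time and is no camera call; for the wrist camera it gives the pose at the moment of the call.
- hand_in(): hands the job in, once; it reports no verdict.
The state is a dict: "time_s": time; "q": joint angles; "dq": joint speeds; "joint_efforts": joint torques, N m; "eef_pos": TCP position; "eef_rot": TCP orientation; "wrist_force": force on the tool from outside, world axes, zero at the start; "torque": the same for the moment, N m; "opening": opening from 0.0 (shut) to 1.0 (fully open).
Only numpy, scipy, OpenCV 4.12 (cv2) and the standard library are available. Lean on these libraries where they do the work, as an engineer would, in place of code of your own. Each camera call takes 0.05 s, during which the arm holds its last target. There are 200 camera calls.

## Working session

There is one attempt and no reset: what is moved stays moved. The work goes in short steps, Python scripts to look and compute and a shell command to move; the robot and the scene stay as the last step left them, time stands still between calls to the robot, and variables do not carry over. Pictures are saved under pics/ and viewed, on a budget of 10 in all, crops included, one or two more only if the job needs it, and the job is handed in when it is done.

```bash
mkdir -p pics
python3 - <<'E'
from bench import status, optics
import cv2
print(status.get_obs())
for n in ("scene","top"):
    im=optics.camera(n); cv2.imwrite(f"pics/{n}0.png",im[:,:,::-1])
    c=optics.get_calibration(n); print(n,c)
E
```

```text
{'time_s': 0.0, 'q': array([ 1.05769448e+00,  1.81562127e-01,  1.60801495e+00,  3.91477368e-05,
        1.35380410e+00, -2.06268018e-01]), 'dq': array([-2.81079409e-04, -2.04012221e-03, -1.00391964e-03, -3.20503029e-05,
       -2.21500452e-04, -7.61031140e-04]), 'joint_efforts': array([ 9.75542862e-04, -4.44858885e+01, -3.51342416e+01, -6.05527498e-05,
        8.91164644e-03, -1.69220652e-05]), 'eef_pos': array([0.17331266, 0.5476025 , 0.19066901]), 'eef_rot': array([ 0.69856564,  0.10747288,  0.69903607, -0.10864712]), 'wrist_force': array([-0.32084681, -0.61026539,  0.10364224]), 'torque': array([ 0.01750001,  0.00232402, -0.03543946]), 'opening': 1.0006811403962248}
scene {'vertical_fov': 52.689601480352685, 'cx': 279.7244735627039, 'cy': 204.21280303273892, 'extrinsics': array([[-0.89599294, -0.35946088,  0.26073842,  0.75023952],
       [ 0.4440065 , -0.73497536,  0.51251288,  0.40560417],
       [ 0.00740798,  0.57497748,  0.8181357 ,  0.68142257],
       [ 0.        ,  0.        ,  0.        ,  1.        ]])}
top {'vertical_fov': 45.26311662524115, 'cx': 277.18006876553704, 'cy': 215.57874683398146, 'extrinsics': array([[-0.01695053,  0.99108277, -0.13216512,  0.43383093],
       [-0.99943461, -0.02063346, -0.0265465 ,  0.05492598],
       [-0.0290368 ,  0.13164042,  0.99087217,  0.94899758],
       [ 0.        ,  0.        ,  0.        ,  1.        ]])}
```

View pics/top0.png

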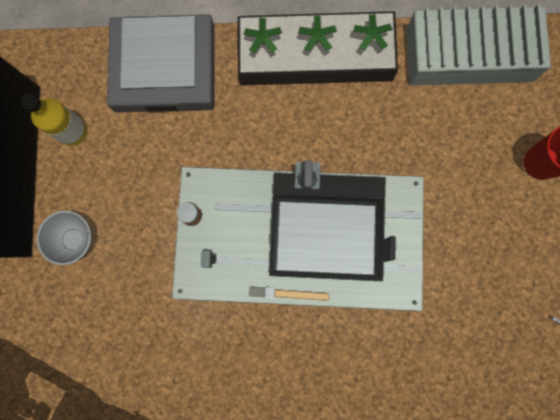

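View pics/scene0.png

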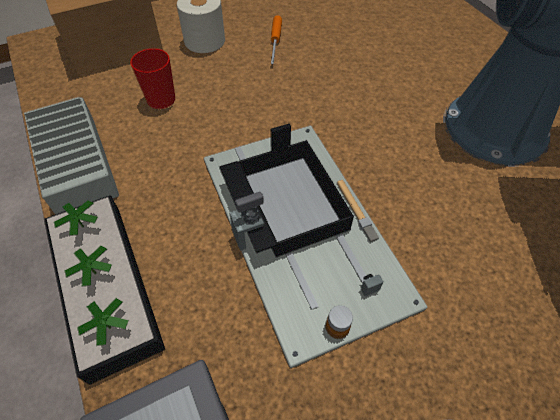

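Top view: plate corners are at about (181,168), (424,177), (422,310) and (173,299), the knob at (308,174) and the tab at (389,249). Scene view: corners at (205,157), (312,127), (426,308) and (292,364). Next I fit the station pose.

```bash
cat > h.py <<'E'
import numpy as np
from bench import status, optics
from scipy.optimize import least_squares
from scipy.spatial.transform import Rotation as R
def proj(c,P):
    P=np.atleast_2d(P); E=c["extrinsics"]; q=(P-E[:3,3])@E[:3,:3]
    f=210/np.tan(np.radians(c["vertical_fov"]/2))
    return np.c_[c["cx"]+f*q[:,0]/-q[:,2], c["cy"]-f*q[:,1]/-q[:,2]]
def ray(c,uv,z):
    E=c["extrinsics"]; f=210/np.tan(np.radians(c["vertical_fov"]/2))
    d=E[:3,:3]@np.array([(uv[0]-c["cx"])/f,-(uv[1]-c["cy"])/f,-1]); o=E[:3,3]
    return o+d*(z-o[2])/d[2]
def st(p,L):  # station mm -> world m
    L=np.atleast_2d(L)/1000.; c,s=np.cos(p[2]),np.sin(p[2])
    return np.c_[p[0]+c*L[:,0]-s*L[:,1],p[1]+s*L[:,0]+c*L[:,1],L[:,2]]
def tcp():
    o=status.get_obs(); return o, R.from_quat(np.roll(o["eef_rot"],-1)).as_matrix()
E
python3 - <<'E'
from h import *
L=np.array([[125,240,12],[125,-220,12],[-125,-220,12],[-125,240,12]])
T=np.array([[181,168],[424,177],[422,310],[173,299]]);S=np.array([[292,364],[205,157],[312,127],[426,308]])
ct=optics.get_calibration("top");cs=optics.get_calibration("scene")
for nm,use in (("both",(1,1)),("top",(1,0)),("scene",(0,1))):
    f=lambda p:np.r_[use[0]*(proj(ct,st(p,L))-T).ravel(),use[1]*(proj(cs,st(p,L))-S).ravel()]
    r=least_squares(f,[.4,.05,0]);print(nm,r.x,r.fun.round(1))
    p=r.x
    print(proj(ct,st(p,[[96,0,130],[-20,-145,112]])).round(),proj(cs,st(p,[[96,0,130],[-20,-145,112]])).round())
o,M=tcp();print(M)
E
```

```text
both [ 0.5159833   0.03139887 -0.06525675] [-0.2 -1.  -0.6 -0.1 -0.   1.9 -2.1  0.3 -1.9  2.  -2.2 -1.5 -1.1 -3.4
  2.6 -2. ]
[[308. 174.]
 [392. 249.]] [[249. 197.]
 [281. 126.]]
top [ 0.51660019  0.03006807 -0.06035727] [ 0.2 -0.7 -0.2 -1.   1.   1.  -1.1  0.6 -0.   0.  -0.  -0.  -0.  -0.
  0.  -0. ]
[[308. 173.]
 [393. 248.]] [[249. 196.]
 [280. 126.]]
scene [ 0.51513006  0.03271307 -0.07122679] [-0.  -0.  -0.   0.  -0.   0.  -0.  -0.  -2.1  2.4 -1.1 -1.6  0.2 -3.1
  3.  -0.9]
[[307. 174.]
 [392. 250.]] [[250. 197.]
 [282. 126.]]
[[-7.65877229e-04  3.02020488e-01  9.53301127e-01]
 [-1.39240339e-03  9.53300160e-01 -3.02021301e-01]
 [-9.99998737e-01 -1.55869095e-03 -3.09576534e-04]]
```

```bash
python3 -m jog '[-15,-20,30,0,60, -30,-46,72,0,60, -40,-72,114,0,60, -50,-98,155,0,60, -60,-124,196,0,60]'
python3 -m jog '[0,-26,41,0,60, 0,-52,82,0,60, 0,-78,123,0,60, 0,-104,164,0,60, 0,-130,205,0,60]'
python3 - <<'E'
from h import *
o,M=tcp();print(o["q"].round(3))
p=[.516,.031,-.0635]; g=st(p,[[96,0,250]])[0]; print(g,M.T@(g-o["eef_pos"])*1000)
print(optics.get_calibration("wrist"), M.T@(optics.get_calibration("wrist")["extrinsics"][:3,3]-o["eef_pos"]))
E
```

```text
time_s: 0.6
eef_pos: [0.3229, 0.37, 0.2515]
eef_rot: [0.699, 0.108, 0.699, -0.108]
wrist_force: [0.9, 0.1, -0.7]
opening: 0.598
time_s: 1.1
eef_pos: [0.4792, 0.184, 0.2512]
eef_rot: [0.699, 0.108, 0.699, -0.108]
wrist_force: [-0.1, 0.9, -0.3]
opening: 0.597
[ 0.135 -0.005  1.687  0.     1.46  -1.129]
[0.61180652 0.0249081  0.25      ] [   1.10806854 -111.60704938  174.45240133]
{'vertical_fov': 62.21080941210147, 'cx': 275.5676474028122, 'cy': 211.14531256978302, 'extrinsics': array([[ 3.02450639e-01, -9.07223168e-01, -2.92352073e-01,
         4.03534917e-01],
       [ 9.53164882e-01,  2.88054431e-01,  9.22027815e-02,
         2.06592696e-01],
       [ 5.64810476e-04, -3.06546519e-01,  9.51855510e-01,
         4.33714166e-01],
       [ 0.00000000e+00,  0.00000000e+00,  0.00000000e+00,
         1.00000000e+00]])} [-0.18253522 -0.00132981 -0.07902604]
```

```bash
python3 -m jog '[0,-28,44,0,60, 0,-56,87,0,60, 0,-84,131,-5,60, 0,-112,174,-10,60, 0,-112,174,-14,60]'
python3 - <<'E'
from h import *; import cv2
o,M=tcp();im=optics.camera("wrist");c=optics.get_calibration("wrist");cv2.imwrite("pics/w1.png",im[:,:,::-1])
np.save("w1.npy",c)
p=[.516,.031,-.0635];print(o["eef_pos"],np.degrees(np.arctan2(M[1,1],M[0,1])),o["q"].round(2))
print(proj(c,st(p,[[96,0,130],[119,0,130],[73,0,130],[96,0,78],[80,22,78],[80,-22,78],[128,-22,78],[128,22,78]])).round())
E
```

```text
time_s: 1.6
eef_pos: [0.6127, 0.0215, 0.25]
eef_rot: [0.706, 0.022, 0.707, -0.023]
wrist_force: [-0.5, 0.2, 0.7]
opening: 0.6
[0.61269219 0.02146249 0.24998771] 86.33294308988154 [-0.16  0.22  1.44 -0.    1.48 -1.66]
[[279. 192.]
 [279. 216.]
 [279. 166.]
 [279. 179.]
 [300. 164.]
 [257. 164.]
 [258. 208.]
 [299. 209.]]
```

View pics/w1.png

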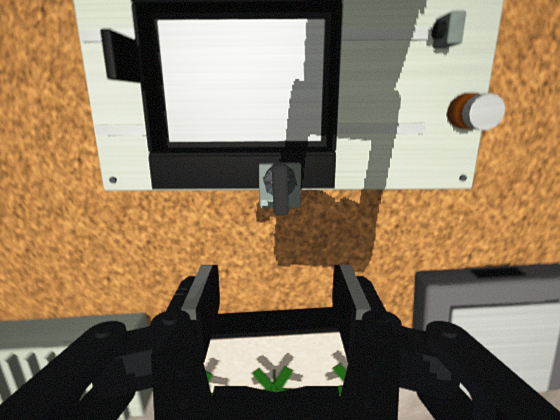

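Wrist view: the knob bar runs roughly from (280,165) to (280,215) and the bracket is around (279,187), matching the projections. I enlarge it to get the bar's angle.

```bash
python3 -c "
import cv2;im=cv2.imread('pics/w1.png')[145:225,230:330];cv2.imwrite('pics/w1c.png',cv2.convertScaleAbs(cv2.resize(im,None,fx=7,fy=7,interpolation=2),alpha=1.6))"
```

```text
(no output)
```

View pics/w1c.png

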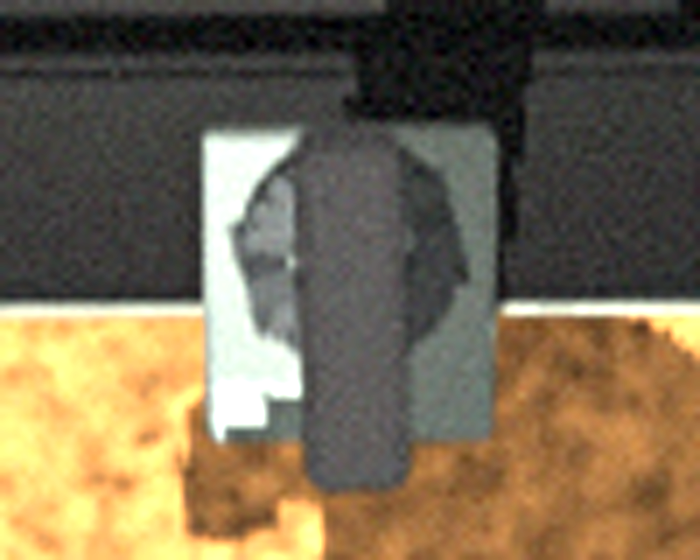

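The bar is tilted about 1.3° counter-clockwise from the tool, and the axis sits about 1.5 mm further toward +y than estimated. I descend in two stages.

```bash
python3 -m jog '[25,2,-1,-1,60, 60,4,-1.5,-1.3,60, 95,4.8,-1.7,-1.3,60, 98,4.8,-1.7,-1.3,60, 98,4.8,-1.7,-1.3,60]'
python3 - <<'E'
from h import *; import cv2
o,M=tcp();im=optics.camera("wrist");c=optics.get_calibration("wrist");cv2.imwrite("pics/w2.png",im[:,:,::-1])
print(o["eef_pos"],np.degrees(np.arctan2(M[1,1],M[0,1])),o["wrist_force"])
g=o["eef_pos"];print(proj(c,[[.6113,.0264,.130],[.6113+.023,.0264-.0009,.130],[.6113-.023,.0264+.0009,.130]]).round(1))
E
```

```text
time_s: 2.15
eef_pos: [0.6082, 0.032, 0.1529]
eef_rot: [0.706, 0.014, 0.708, -0.014]
wrist_force: [0.2, 0.4, 0.9]
opening: 0.601
[0.60819792 0.03203404 0.15287091] 87.71863260956418 [0.17896225 0.38594326 0.92735027]
[[269.  232.7]
 [269.3 265.3]
 [268.8 197.9]]
```

View pics/w2.png

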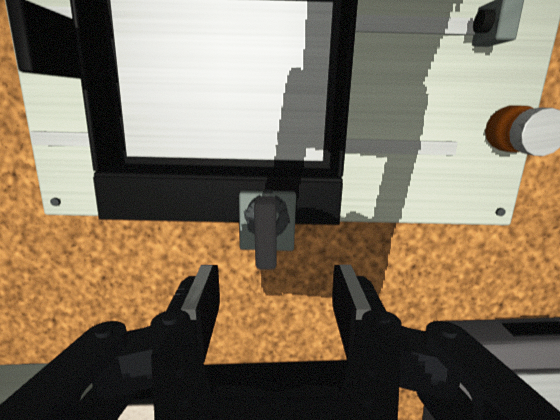

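Run:
```python
from h import *; import cv2
o,M=tcp();c=optics.get_calibration("wrist");im=optics.camera("wrist");o2,_=tcp();cv2.imwrite("pics/w3.png",im[:,:,::-1])
a=cv2.imread("pics/w2.png",0).astype(np.float32);b=cv2.cvtColor(im,cv2.COLOR_RGB2GRAY).astype(np.float32)
print(cv2.phaseCorrelate(a[60:225,50:550],b[60:225,50:550]),o["eef_pos"],o2["eef_pos"],np.degrees(np.arctan2(M[1,1],M[0,1])))
print(proj(c,[[.6113,.0264,.130],[.6113+.023,.0264-.0009,.130],[.6113-.023,.0264+.0009,.130]]).round(1))
cv2.imwrite('pics/w3c.png',cv2.convertScaleAbs(cv2.resize(im[180:280,210:320,::-1],None,fx=6,fy=6,interpolation=2),alpha=1.6))
```

```text
((0.17887139864839696, -2.519322217247634), 0.7904263075086806) [0.6095807  0.03173192 0.15465373] [0.61036379 0.0315049  0.15560476] 87.72078957405427
[[269.  232.7]
 [269.3 265.3]
 [268.8 197.9]]
```

View pics/w3c.png

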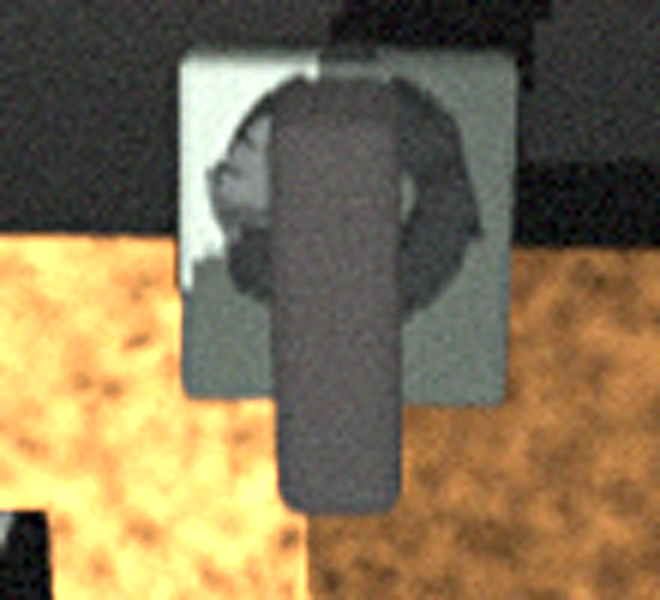

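The knob sits about 2 mm further toward −y than my last guess, which puts its axis at about (0.6116, 0.0246), agreeing with the plate fit. The earlier reading was taken while the arm was still settling.

```bash
python3 -m jog '[0,-3.5,1,0,60, 0,-6.5,1,0,60, 0,-6.5,1,0,60, 0,-6.5,1,0,60, 0,-6.5,1,0,60]'
python3 - <<'E'
from h import *
o,M=tcp();g=np.array([.6116,.0246,.107]);print(M.T@(g-o["eef_pos"])*1000,o["dq"].round(3))
E
```

```text
time_s: 2.75
eef_pos: [0.6099, 0.0248, 0.1535]
eef_rot: [0.707, 0.014, 0.707, -0.014]
wrist_force: [-0.3, 0.5, -0.4]
opening: 0.6
[46.49625865 -0.12111652  1.69364616] [ 0.001  0.002  0.002  0.002 -0.001  0.   ]
```

```bash
python3 -m jog '[15,0,1.7,0,60, 30,0,1.7,0,60, 46,0,1.7,0,60, 46,0,1.7,0,60, 46,0,1.7,0,60]'
python3 -m jog '[0,0,0,0,40, 0,0,0,0,30, 0,0,0,0,25, 0,0,0,0,20, 0,0,0,0,15]'
python3 -m jog '[0,0,0,0,5, 0,0,0,0,0, 0,0,0,0,0, 0,0,0,0,0, 0,0,0,0,0]'
```

```text
time_s: 3.25
eef_pos: [0.6108, 0.0249, 0.1061]
eef_rot: [0.706, 0.014, 0.708, -0.014]
wrist_force: [0.4, 0.4, 0.7]
opening: 0.598
time_s: 3.75
eef_pos: [0.6117, 0.0247, 0.1077]
eef_rot: [0.707, 0.014, 0.707, -0.014]
wrist_force: [-0.6, 0.8, -0.3]
opening: 0.154
time_s: 4.25
eef_pos: [0.6116, 0.0248, 0.1073]
eef_rot: [0.707, 0.014, 0.707, -0.014]
wrist_force: [-0.4, -0.7, -0.5]
opening: 0.0
```

The fingers shut fully without meeting the knob, so I look before doing anything else.

Run:
```python
from h import *; import cv2
o,M=tcp();c=optics.get_calibration("wrist");im=optics.camera("wrist");im2=optics.camera("scene")
a=cv2.resize(im[150:330,150:400,::-1],None,fx=1.6,fy=1.6,interpolation=2);b=cv2.resize(im2[130:274,160:360,::-1],None,fx=2,fy=2,interpolation=2)
cv2.imwrite("pics/w4.png",cv2.convertScaleAbs(np.hstack([a,b]),alpha=1.5)); print(a.shape,b.shape)
cv2.imwrite("pics/w4full.png",im[:,:,::-1])
print(proj(c,[[.6116,.0246,.130],o["eef_pos"]]).round(1))
```

```text
(288, 400, 3) (288, 400, 3)
[[277.4 263.4]
 [277.5 245.4]]
```

View pics/w4.png

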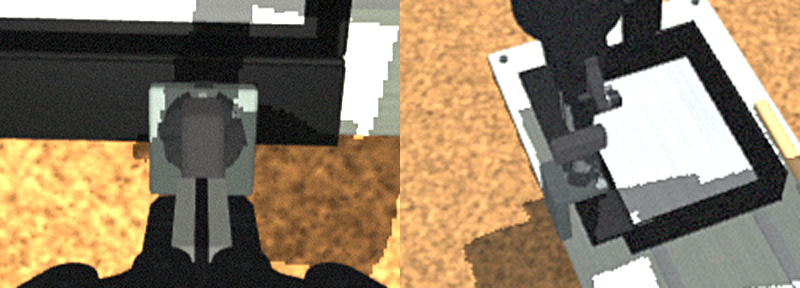

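```bash
python3 -c "
import cv2;im=cv2.imread('pics/w4full.png')[190:340,195:360];cv2.imwrite('pics/w4c.png',cv2.convertScaleAbs(cv2.resize(im,None,fx=4,fy=4,interpolation=2),alpha=2.2,beta=15))
from h import *
o,M=tcp();print(o['opening'],o['wrist_force'],o['torque'],o['eef_pos'])"
```

```text
-0.0007573971298355843 [0.01972869 0.41335608 0.14522211] [ 0.00424244 -0.04724478 -0.01671746] [0.61157449 0.02475272 0.10735889]
```

View pics/w4c.png

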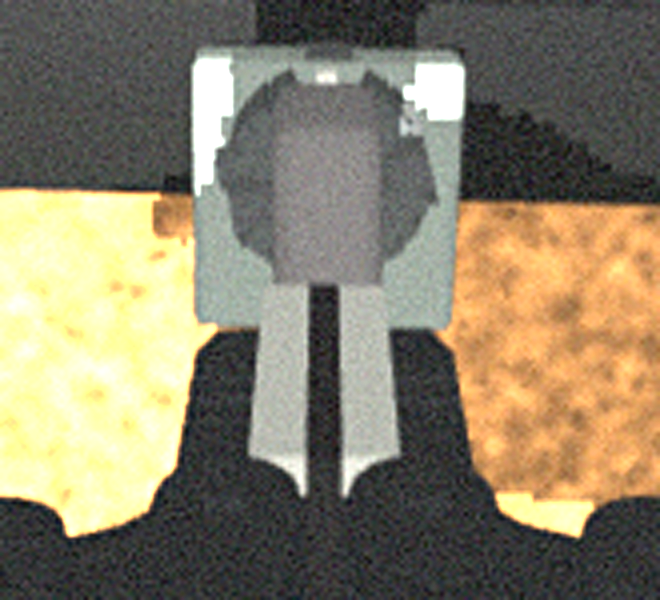

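The pads appear shut above the knob and hide part of it, so the real fingertips may be higher than the reported TCP. I check this against the scene camera.

Run:
```python
from h import *; import cv2
cs=optics.get_calibration("scene"); cw=optics.get_calibration("wrist")
for z in (.09,.107,.13,.14,.15,.16,.18): print(z,proj(cs,[[.6116,.0247,z]]).round(0),proj(cw,[[.6006,.0247,z],[.6116,.0247,z]]).round(0).tolist())
im=optics.camera("scene")
cv2.imwrite("pics/s5.png",cv2.convertScaleAbs(cv2.resize(im[120:240,200:310,::-1],None,fx=5,fy=5,interpolation=2),alpha=1.8,beta=15))
```

```text
0.09 [[251. 210.]] [[277.0, 217.0], [277.0, 234.0]]
0.107 [[250. 205.]] [[277.0, 227.0], [277.0, 245.0]]
0.13 [[249. 196.]] [[277.0, 243.0], [278.0, 263.0]]
0.14 [[249. 193.]] [[277.0, 252.0], [278.0, 273.0]]
0.15 [[249. 189.]] [[277.0, 261.0], [278.0, 283.0]]
0.16 [[248. 185.]] [[277.0, 272.0], [278.0, 295.0]]
0.18 [[248. 177.]] [[277.0, 298.0], [278.0, 324.0]]
```

View pics/s5.png

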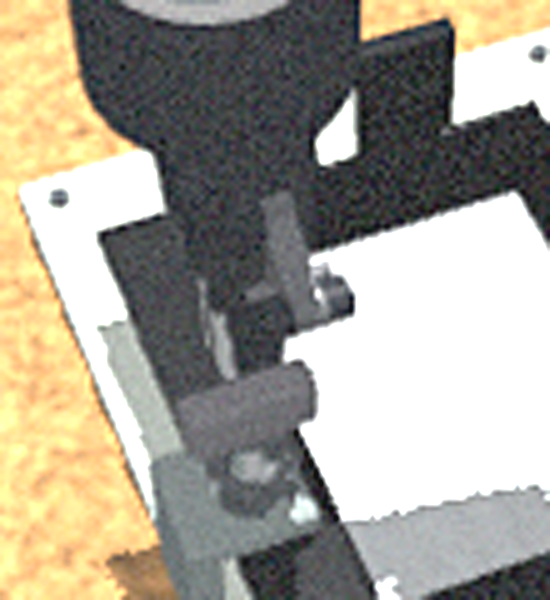

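Both cameras put the fingertips at z ≈ 0.150, about 43 mm above the reported TCP, so the fingers are hovering over the knob. I open, descend a further 38 mm in steps while watching the force, and close again.

```bash
python3 -m jog '[0,0,0,0,30, 0,0,0,0,55, 0,0,0,0,55, 0,0,0,0,55, 0,0,0,0,55]'
python3 -m jog '[7,0,0,0,55, 14,0,0,0,55, 20,0,0,0,55, 20,0,0,0,55, 20,0,0,0,55]'
python3 -m jog '[5,0,0,0,55, 10,0,0,0,55, 15,0,0,0,55, 18,0,0,0,55, 18,0,0,0,55]'
python3 -m jog '[0,0,0,0,40, 0,0,0,0,30, 0,0,0,0,25, 0,0,0,0,20, 0,0,0,0,18]'
```

```text
time_s: 4.9
eef_pos: [0.6116, 0.0248, 0.1074]
eef_rot: [0.707, 0.014, 0.707, -0.014]
wrist_force: [-0.1, 0.4, 0.3]
opening: 0.546
time_s: 5.4
eef_pos: [0.6113, 0.0248, 0.0869]
eef_rot: [0.707, 0.014, 0.707, -0.014]
wrist_force: [0.8, 0.5, 0.9]
opening: 0.547
time_s: 5.9
eef_pos: [0.611, 0.0248, 0.0686]
eef_rot: [0.707, 0.014, 0.707, -0.014]
wrist_force: [-0.7, -0.5, -1.3]
opening: 0.55
time_s: 6.4
eef_pos: [0.6116, 0.0247, 0.0695]
eef_rot: [0.707, 0.014, 0.707, -0.014]
wrist_force: [-0.3, 0.9, 0.1]
opening: 0.183
```

```bash
python3 -m jog '[0,0,0,0,14, 0,0,0,0,10, 0,0,0,0,5, 0,0,0,0,0, 0,0,0,0,0]'
python3 -c "
from h import *
o,M=tcp();print(o['opening'],o['wrist_force'],o['torque'],o['eef_pos'],np.degrees(np.arctan2(M[1,1],M[0,1])))"
```

```text
time_s: 6.9
eef_pos: [0.6117, 0.0251, 0.0697]
eef_rot: [0.707, 0.014, 0.707, -0.014]
wrist_force: [-1.4, 2.7, 5.8]
opening: 0.144
0.14428292197455325 [-1.4299186   2.67968952  5.77439659] [ 0.54238387  0.22986131 -0.00859483] [0.61169306 0.02506032 0.06965218] 87.73000882181906
```

The knob is gripped (opening 0.144). I lift 12 mm, safely below the earliest possible stop at 15 mm.

```bash
python3 -m jog '[-3,0,0,0,0, -6,0,0,0,0, -9,0,0,0,0, -12,0,0,0,0, -12,0,0,0,0]'
python3 -m jog '[-0.2,0,0,0,0, -0.5,0,0,0,0, -0.7,0,0,0,0, -1,0,0,0,0, -1,0,0,0,0]'
python3 -m jog '[-0.2,0,0,0,0, -0.5,0,0,0,0, -0.7,0,0,0,0, -1,0,0,0,0, -1,0,0,0,0]'
```

```text
time_s: 7.4
eef_pos: [0.6114, 0.0251, 0.0793]
eef_rot: [0.707, 0.014, 0.707, -0.014]
wrist_force: [6.5, 3.2, -13.1]
opening: 0.151
time_s: 7.9
eef_pos: [0.6115, 0.0251, 0.08]
eef_rot: [0.707, 0.014, 0.707, -0.014]
wrist_force: [7.1, 3.1, -12.8]
opening: 0.151
time_s: 8.4
eef_pos: [0.6114, 0.025, 0.0809]
eef_rot: [0.707, 0.014, 0.707, -0.014]
wrist_force: [6.2, 3.3, -13.4]
opening: 0.147
```

```bash
python3 -m jog '[-0.2,0,0.2,0,0, -0.5,0,0.4,0,0, -0.7,0,0.6,0,0, -1,0,0.8,0,0, -1,0,0.8,0,0]'
python3 -m jog '[-0.2,0,0,0,0, -0.5,0,0,0,0, -0.7,0,0,0,0, -1,0,0,0,0, -1,0,0,0,0]'
python3 -m jog '[-0.2,0,0,0,0, -0.5,0,0,0,0, -0.7,0,0,0,0, -1,0,0,0,0, -1,0,0,0,0]'
```

```text
time_s: 8.9
eef_pos: [0.6114, 0.0251, 0.0815]
eef_rot: [0.706, 0.014, 0.708, -0.014]
wrist_force: [6.0, 4.0, -13.4]
opening: 0.151
time_s: 9.4
eef_pos: [0.6114, 0.0251, 0.0825]
eef_rot: [0.706, 0.014, 0.708, -0.014]
wrist_force: [5.2, 2.9, -13.9]
opening: 0.151
time_s: 9.9
eef_pos: [0.6114, 0.0251, 0.0834]
eef_rot: [0.706, 0.014, 0.708, -0.014]
wrist_force: [5.8, 2.2, -14.7]
opening: 0.147
```

```bash
for i in 1; do :; done
python3 -m jog '[-0.2,0,0,0,0, -0.5,0,0,0,0, -0.7,0,0,0,0, -1,0,0,0,0, -1,0,0,0,0]'
python3 -m jog '[-0.2,0,0,0,0, -0.5,0,0,0,0, -0.7,0,0,0,0, -1,0,0,0,0, -1,0,0,0,0]'
```

```text
time_s: 10.4
eef_pos: [0.6114, 0.0251, 0.0844]
eef_rot: [0.706, 0.014, 0.708, -0.014]
wrist_force: [5.1, 3.3, -13.1]
opening: 0.147
time_s: 10.9
eef_pos: [0.6114, 0.0251, 0.0854]
eef_rot: [0.706, 0.014, 0.708, -0.014]
wrist_force: [6.2, 2.3, -13.9]
opening: 0.146
```

```bash
python3 -m jog '[-0.2,0,0,0,0, -0.5,0,0,0,0, -0.7,0,0,0,0, -1,0,0,0,0, -1,0,0,0,0]'
```

```text
time_s: 11.4
eef_pos: [0.6114, 0.0251, 0.0858]
eef_rot: [0.706, 0.014, 0.708, -0.014]
wrist_force: [7.1, 2.2, -16.9]
opening: 0.147
```

```bash
python3 -m jog '[-0.2,0,0,0,0, -0.4,0,0,0,0, -0.6,0,0,0,0, -0.6,0,0,0,0, -0.6,0,0,0,0]'
```

```text
time_s: 11.9
eef_pos: [0.6113, 0.0251, 0.0859]
eef_rot: [0.706, 0.015, 0.708, -0.014]
wrist_force: [8.1, 2.9, -20.8]
opening: 0.145
```

The stop is felt at about z = 0.0856 with roughly 7 N on it, giving e ≈ 1 mm. I back off about 1.7 mm and start the twist, checking torque.

```bash
python3 -m jog '[0.6,0,0,0,0, 1.2,0,0,0,0, 1.6,0,0,0,0, 1.6,0,0,0,0, 1.6,0,0,0,0]'
python3 -m jog '[0,0,0,2,0, 0,0,0,5,0, 0,0,0,8,0, 0,0,0,12,0, 0,0,0,15,0]'
python3 -c "
from h import *
o,M=tcp();print(o['wrist_force'],o['torque'],o['eef_pos'],np.degrees(np.arctan2(M[1,1],M[0,1])))"
```

```text
time_s: 12.4
eef_pos: [0.6114, 0.0251, 0.0853]
eef_rot: [0.706, 0.014, 0.708, -0.014]
wrist_force: [4.9, 2.1, -14.3]
opening: 0.148
time_s: 12.9
eef_pos: [0.6115, 0.0254, 0.0853]
eef_rot: [0.698, 0.108, 0.7, -0.107]
wrist_force: [6.6, 4.3, -14.1]
opening: 0.15
[  6.57679668   4.28665321 -14.08935912] [ 0.6789024  -1.21886604  0.05661428] [0.61145038 0.02543881 0.0853186 ] 72.5606838393982
```

```bash
python3 -m jog '[0,0,0,5,0, 0,0,0,10,0, 0,0,0,15,0, 0,0,0,20,0, 0,0,0,25,0]'
python3 -m jog '[0,0,0,5,0, 0,0,0,10,0, 0,0,0,15,0, 0,0,0,20,0, 0,0,0,25,0]'
python3 -m jog '[0,0,0,3,0, 0,0,0,6,0, 0,0,0,9,0, 0,0,0,10,0, 0,0,0,10,0]'
python3 -c "
from h import *
o,M=tcp();print(o['wrist_force'],o['torque'],o['eef_pos'],np.degrees(np.arctan2(M[1,1],M[0,1])),M[:,1],M[:,2])"
```

```text
time_s: 13.4
eef_pos: [0.6118, 0.0259, 0.0855]
eef_rot: [0.658, 0.257, 0.66, -0.256]
wrist_force: [7.8, 6.4, -15.0]
opening: 0.146
time_s: 13.9
eef_pos: [0.6122, 0.0263, 0.0856]
eef_rot: [0.587, 0.394, 0.589, -0.392]
wrist_force: [7.8, 7.0, -14.7]
opening: 0.146
time_s: 14.4
eef_pos: [0.6124, 0.0263, 0.0856]
eef_rot: [0.552, 0.442, 0.553, -0.441]
wrist_force: [9.4, 6.8, -15.7]
opening: 0.149
[  9.39777366   6.78557476 -15.68538576] [ 1.2351198  -1.66385711 -0.03790652] [0.61239709 0.02633429 0.08559701] 12.682992658025833 [9.75599586e-01 2.19556584e-01 5.94982434e-04] [ 0.21955739 -0.97559586 -0.00269808]
```

```bash
python3 -m jog '[1,0,0,1,0, 2,0,0,1,0, 3,0,0,1,0, 4,0,0,1,0, 4,0,0,1,0]'
python3 -m jog '[0.5,0,0,0,0, 1,0,0,0,0, 1.5,0,0,0,0, 2,0,0,0,0, 2,0,0,0,0]'
python3 -m jog '[0.5,0,0,0,0, 1,0,0,0,0, 1.5,0,0,0,0, 1.5,0,0,0,0, 1.5,0,0,0,0]'
```

```text
time_s: 14.9
eef_pos: [0.6125, 0.0263, 0.0818]
eef_rot: [0.548, 0.447, 0.549, -0.446]
wrist_force: [9.1, 7.5, -14.0]
opening: 0.149
time_s: 15.4
eef_pos: [0.6125, 0.0263, 0.0802]
eef_rot: [0.548, 0.447, 0.549, -0.446]
wrist_force: [7.8, 7.2, -11.4]
opening: 0.149
time_s: 15.9
eef_pos: [0.6126, 0.0263, 0.0798]
eef_rot: [0.548, 0.447, 0.549, -0.446]
wrist_force: [4.8, 7.8, -5.3]
opening: 0.145
```

```bash
python3 -m jog '[0.4,0.5,-0.5,0,0, 0.8,1,-1,0,0, 0.8,1,-1,0,0, 0.8,1,-1,0,0, 0.8,1,-1,0,0]'
python3 -m jog '[0,0,0,0,20, 0,0,0,0,25, 0,0,0,0,35, 0,0,0,0,45, 0,0,0,0,45]'
python3 -m jog '[-10,0,0,0,45, -30,0,0,0,45, -50,0,0,0,45, -70,0,0,0,45, -90,0,0,0,45]'
python3 -m jog '[0,0,0,0,45, 0,0,0,0,45, 0,0,0,0,45, 0,0,0,0,45, 0,0,0,0,45]'
python3 - <<'E'
from h import *; import cv2
o,M=tcp();c=optics.get_calibration("wrist");im=optics.camera("wrist");im2=optics.camera("scene")
a=cv2.resize(im[90:330,150:450,::-1],(400,320));b=cv2.resize(im2[130:258,180:340,::-1],(400,320),interpolation=2)
cv2.imwrite("pics/w6.png",cv2.convertScaleAbs(np.hstack([a,b]),alpha=1.5))
p=[.516,.031,-.0635];print(o["eef_pos"],np.degrees(np.arctan2(M[1,1],M[0,1])))
g=st(p,[[-20,-145,100]])[0];print(g,M.T@(g-o["eef_pos"])*1000,o["q"].round(2))
E
```

```text
time_s: 16.4
eef_pos: [0.6127, 0.0264, 0.0797]
eef_rot: [0.548, 0.446, 0.549, -0.446]
wrist_force: [-0.2, 4.1, -0.8]
opening: 0.149
time_s: 16.9
eef_pos: [0.6133, 0.0256, 0.0802]
eef_rot: [0.549, 0.446, 0.548, -0.446]
wrist_force: [0.2, 0.7, -0.2]
opening: 0.448
time_s: 17.4
eef_pos: [0.6133, 0.0259, 0.1718]
eef_rot: [0.549, 0.446, 0.548, -0.446]
wrist_force: [1.1, 0.2, -1.1]
opening: 0.451
time_s: 17.9
eef_pos: [0.6125, 0.026, 0.1689]
eef_rot: [0.548, 0.446, 0.549, -0.447]
wrist_force: [-0.2, 0.3, 0.4]
opening: 0.451
[0.61253188 0.02596712 0.16891856] 11.717427222102787
[ 0.486839   -0.11243861  0.1       ] [  69.11332199 -151.05944458  110.04093948] [-0.15  0.29  1.53  0.    1.33 -0.36]
```

View pics/w6.png

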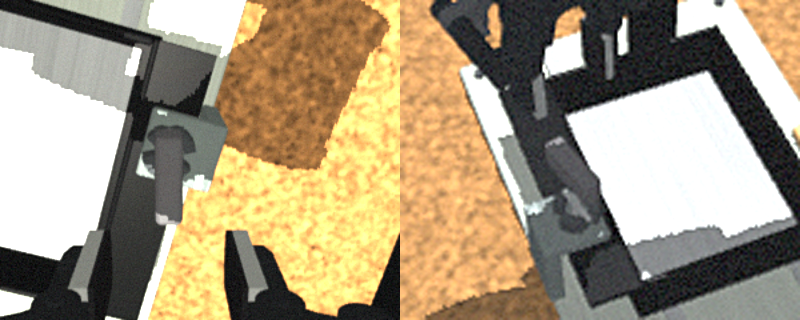

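The view shows the knob twisted about 75°, standing up by itself and clear of the fingers. Next I move over the tab and turn back to the station's axes.

```bash
python3 -m jog '[0,-25,18,-8,45, 0,-60,44,-16,45, 0,-95,69,-24,45, 0,-130,95,-32,45, 0,-151,110,-40,45]'
python3 -m jog '[5,0,0,-8,45, 10,0,0,-16,45, 15,0,0,-24,45, 20,0,0,-31,45, 20,0,0,-34.7,45]'
python3 -m jog '[0,0,0,0,45, 0,0,0,0,45, 0,0,0,0,45, 0,0,0,0,45, 0,0,0,0,45]'
python3 - <<'E'
from h import *; import cv2
o,M=tcp();c=optics.get_calibration("wrist");im=optics.camera("wrist")
p=[.516,.031,-.0635];print(o["eef_pos"],np.degrees(np.arctan2(M[1,1],M[0,1])))
g=st(p,[[-20,-145,100]])[0];print(M.T@(g-o["eef_pos"])*1000,o["q"].round(2))
q=proj(c,st(p,[[-40,-150,112],[-40,-140,112],[0,-140,112],[0,-150,112]])).round();print(q)
im=im[:,:,::-1].copy();cv2.polylines(im,[q.astype(int)],True,(0,0,255),1);cv2.imwrite("pics/w7.png",cv2.convertScaleAbs(im,alpha=1.5))
E
```

```text
time_s: 18.5
eef_pos: [0.4858, -0.1141, 0.1699]
eef_rot: [0.668, 0.23, 0.669, -0.23]
wrist_force: [0.7, 0.0, 0.1]
opening: 0.452
time_s: 19.0
eef_pos: [0.4871, -0.1123, 0.1492]
eef_rot: [0.706, 0.021, 0.707, -0.02]
wrist_force: [-0.8, -0.8, -0.1]
opening: 0.45
time_s: 19.5
eef_pos: [0.4877, -0.1125, 0.1501]
eef_rot: [0.707, 0.022, 0.707, -0.022]
wrist_force: [1.8, 0.8, 0.0]
opening: 0.449
[ 0.48769674 -0.11249145  0.15014332] 86.39578065055322
[ 5.01431906e+01  2.57874047e-03 -8.66855828e-01] [-0.46  0.06  1.83 -0.    1.25 -1.97]
[[270. 193.]
 [285. 193.]
 [284. 249.]
 [270. 249.]]
```

View pics/w7.png

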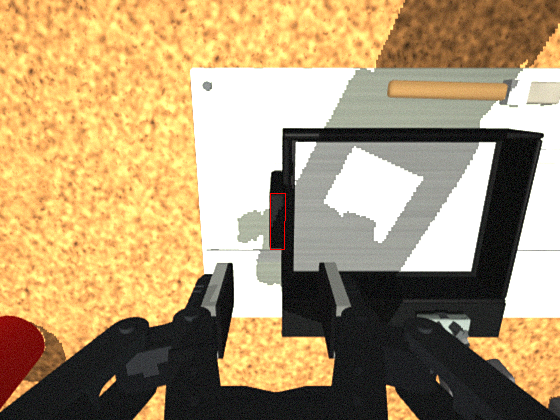

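The predicted outline (red, columns 270–285, rows 193–249) lies on the tab. I descend about 102 mm, allowing for the fingertip offset, and close.

```bash
python3 -m jog '[20,0,-0.9,0,45, 45,0,-0.9,0,45, 70,0,-0.9,0,45, 85,0,-0.9,0,45, 85,0,-0.9,0,45]'
python3 -m jog '[6,0,0,0,45, 12,0,0,0,45, 17,0,0,0,45, 17,0,0,0,45, 17,0,0,0,45]'
python3 -m jog '[0,0,0,0,30, 0,0,0,0,22, 0,0,0,0,16, 0,0,0,0,13, 0,0,0,0,10]'
python3 -m jog '[0,0,0,0,7, 0,0,0,0,3, 0,0,0,0,0, 0,0,0,0,0, 0,0,0,0,0]'
```

```text
time_s: 20.05
eef_pos: [0.4848, -0.1115, 0.0628]
eef_rot: [0.705, 0.023, 0.708, -0.021]
wrist_force: [-0.3, 1.1, 0.2]
opening: 0.45
time_s: 20.55
eef_pos: [0.4869, -0.1125, 0.0482]
eef_rot: [0.707, 0.022, 0.707, -0.022]
wrist_force: [-0.7, -0.8, 1.0]
opening: 0.453
time_s: 21.05
eef_pos: [0.4868, -0.1124, 0.0483]
eef_rot: [0.707, 0.022, 0.707, -0.022]
wrist_force: [-1.0, -0.0, 2.2]
opening: 0.109
time_s: 21.55
eef_pos: [0.4869, -0.1124, 0.0483]
eef_rot: [0.707, 0.022, 0.707, -0.022]
wrist_force: [-2.2, 1.3, 5.3]
opening: 0.099
```

Tab gripped (opening 0.099). I slide 5 mm first and check the force.

```bash
python3 -m jog '[0,1,0,0,0, 0,2,0,0,0, 0,3,0,0,0, 0,4,0,0,0, 0,5,0,0,0]'
```

```text
time_s: 22.05
eef_pos: [0.4871, -0.1079, 0.0483]
eef_rot: [0.707, 0.022, 0.707, -0.022]
wrist_force: [-2.8, -2.1, 5.6]
opening: 0.106
```

```bash
python3 -m jog '[0,4,0,0,0, 0,8,0,0,0, 0,12,0,0,0, 0,16,0,0,0, 0,20,0,0,0]'
python3 -m jog '[0,4,0,0,0, 0,8,0,0,0, 0,12,0,0,0, 0,16,0,0,0, 0,20,0,0,0]'
python3 -m jog '[0,4,0,0,0, 0,8,0,0,0, 0,12,0,0,0, 0,16,0,0,0, 0,20,0,0,0]'
python3 -m jog '[0,4,0,0,0, 0,8,0,0,0, 0,12,0,0,0, 0,16,0,0,0, 0,18,0,0,0]'
python3 -m jog '[0,2,0,0,0, 0,4,0,0,0, 0,6,0,0,0, 0,7,0,0,0, 0,7,0,0,0]'
```

```text
time_s: 22.55
eef_pos: [0.4884, -0.0878, 0.0483]
eef_rot: [0.707, 0.022, 0.707, -0.022]
wrist_force: [-2.4, -2.4, 5.0]
opening: 0.104
time_s: 23.05
eef_pos: [0.4897, -0.0678, 0.0483]
eef_rot: [0.707, 0.022, 0.707, -0.022]
wrist_force: [-2.0, -1.4, 3.9]
opening: 0.107
time_s: 23.55
eef_pos: [0.491, -0.0478, 0.0483]
eef_rot: [0.707, 0.022, 0.707, -0.022]
wrist_force: [-2.3, -1.5, 4.7]
opening: 0.101
time_s: 24.05
eef_pos: [0.4922, -0.0297, 0.0483]
eef_rot: [0.707, 0.022, 0.707, -0.022]
wrist_force: [-1.6, -2.8, 5.3]
opening: 0.102
time_s: 24.55
eef_pos: [0.4926, -0.0227, 0.0483]
eef_rot: [0.707, 0.022, 0.707, -0.022]
wrist_force: [-2.2, -1.1, 6.5]
opening: 0.1
```

```bash
python3 -m jog '[0,1,0,0,0, 0,2,0,0,0, 0,3,0,0,0, 0,4,0,0,0, 0,4,0,0,0]'
python3 -m jog '[0,0.5,0,0,0, 0,1,0,0,0, 0,1.5,0,0,0, 0,2,0,0,0, 0,2,0,0,0]'
python3 -m jog '[0,0.5,0,0,0, 0,1,0,0,0, 0,1.5,0,0,0, 0,2,0,0,0, 0,2,0,0,0]'
```

```text
time_s: 25.05
eef_pos: [0.4929, -0.0188, 0.0483]
eef_rot: [0.707, 0.022, 0.707, -0.022]
wrist_force: [-2.3, -1.1, 5.5]
opening: 0.099
time_s: 25.55
eef_pos: [0.493, -0.0169, 0.0483]
eef_rot: [0.707, 0.022, 0.707, -0.022]
wrist_force: [-1.3, -1.2, 5.1]
opening: 0.102
time_s: 26.05
eef_pos: [0.4932, -0.0149, 0.0484]
eef_rot: [0.707, 0.022, 0.707, -0.022]
wrist_force: [-2.4, -1.5, 5.5]
opening: 0.105
```

```bash
python3 -m jog '[0,0.3,0,0,0, 0,0.6,0,0,0, 0,0.9,0,0,0, 0,1.2,0,0,0, 0,1.2,0,0,0]'
```

```text
time_s: 26.55
eef_pos: [0.4932, -0.0137, 0.0483]
eef_rot: [0.707, 0.022, 0.707, -0.022]
wrist_force: [-1.8, -2.0, 5.1]
opening: 0.102
```

```bash
python3 -m jog '[0,0.3,0,0,0, 0,0.6,0,0,0, 0,0.9,0,0,0, 0,1,0,0,0, 0,1,0,0,0]'
python3 -m jog '[0,0.2,0,0,0, 0,0.4,0,0,0, 0,0.6,0,0,0, 0,0.8,0,0,0, 0,0.8,0,0,0]'
```

```text
time_s: 27.05
eef_pos: [0.4933, -0.0127, 0.0483]
eef_rot: [0.707, 0.022, 0.707, -0.022]
wrist_force: [-1.4, -2.0, 5.3]
opening: 0.105
time_s: 27.55
eef_pos: [0.4933, -0.0121, 0.0483]
eef_rot: [0.707, 0.022, 0.707, -0.022]
wrist_force: [-2.3, -2.2, 5.6]
opening: 0.1
```

```bash
python3 -m jog '[0,0.2,0,0,0, 0,0.4,0,0,0, 0,0.6,0,0,0, 0,0.8,0,0,0, 0,0.8,0,0,0]'
```

```text
time_s: 28.05
eef_pos: [0.4933, -0.0118, 0.0483]
eef_rot: [0.707, 0.021, 0.707, -0.023]
wrist_force: [-2.3, -4.5, 4.6]
opening: 0.103
```

The tray has met the rubber stop: 100.6 mm of travel, force up to 4.5 N. I ease off, release and lift.

```bash
python3 -m jog '[0,-0.4,0,0,0, 0,-0.6,0,0,0, 0,-0.6,0,0,14, 0,-0.6,0,0,20, 0,-0.6,0,0,30]'
python3 -m jog '[0,0,0,0,40, 0,0,0,0,40, -5,0,0,0,40, -20,0,0,0,40, -40,0,0,0,40]'
python3 -m jog '[-20,0,0,0,40, -45,0,0,0,40, -70,0,0,0,40, -90,0,0,0,40, -90,0,0,0,40]'
python3 -m jog '[0,0,0,0,40, 0,0,0,0,40, 0,0,0,0,40, 0,0,0,0,40, 0,0,0,0,40]'
python3 - <<'E'
from h import *; import cv2
a=optics.camera("top")[130:340,150:450,::-1];b=optics.camera("scene")[120:330,180:480,::-1]
cv2.imwrite("pics/f8.png",cv2.convertScaleAbs(np.vstack([cv2.resize(x,(430,300)) for x in(a,b)]),alpha=1.5))
p=[.516,.031,-.0635]
for n in("top","scene"): print(proj(optics.get_calibration(n),st(p,[[-20,-145,112],[-20,-45,112]])).round())
E
```

```text
time_s: 28.55
eef_pos: [0.4928, -0.0111, 0.0477]
eef_rot: [0.707, 0.022, 0.707, -0.022]
wrist_force: [-0.7, -0.1, 0.1]
opening: 0.304
time_s: 29.05
eef_pos: [0.4922, -0.0112, 0.0879]
eef_rot: [0.706, 0.022, 0.707, -0.022]
wrist_force: [0.0, -0.1, -0.2]
opening: 0.401
time_s: 29.55
eef_pos: [0.4953, -0.0119, 0.1816]
eef_rot: [0.709, 0.022, 0.705, -0.023]
wrist_force: [0.1, -0.2, -0.1]
opening: 0.396
time_s: 30.05
eef_pos: [0.4927, -0.0113, 0.1775]
eef_rot: [0.706, 0.022, 0.707, -0.022]
wrist_force: [-0.4, 0.5, -0.4]
opening: 0.404
[[393. 248.]
 [332. 246.]]
[[281. 126.]
 [303. 163.]]
```

View pics/f8.png

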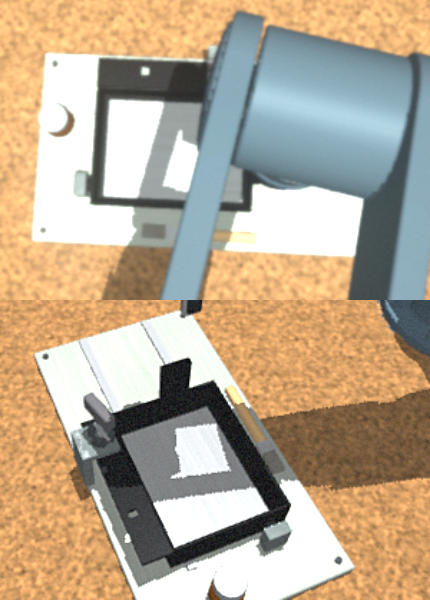

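The tray rests against the end stop block (crop (82,183)), its tab is at about (303,163) in scene pixels as predicted, and the knob stands up twisted. The brush and jar are in place and the arm is clear, so I hand in.

```bash
python3 -c "
from bench import hand_in; print(hand_in())"
```

```text
the job is handed in; nothing more can be done
None
```

The tray is unlocked and slid to its end stop, and the job is handed in at about 30 s of robot time; no verdict came back.

- **Plunger:** I felt the top stop about 16 mm up (e ≈ 1 mm) with about 7 N on the rubber. I backed off and twisted 76° clockwise in all. Letting it down, the knob came to rest about 10 mm above its start, and the load on the wrist fell to about 0 before I let go. The last picture shows it standing up by itself.
- **Tray:** The drag force stayed near 2 N all the way. It met the rubber stop at about 100.6 mm of travel with at most 4.5 N along the slide, and I then let it go. In the last picture the tray lies against the stop block with the tab where predicted, and the brush and jar look unmoved. The arm is clear with almost no force on the wrist. The rest of the loose things were outside that picture, and the arm kept away from them.

**What disagreed:**
- The first grasp closed on nothing above the knob. Both cameras put the real fingertips about 40 mm short of the reported TCP, so I corrected for that in both grasps.
- Early wrist-camera readings were taken while the arm was still settling and were a few millimetres off; I redid them.
- I viewed 12 pictures, two over the budget of 10.

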